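# Pack the finished driver board in its anti-static case

### The arm

A 6-joint arm with a two-finger parallel gripper is mounted at the origin on the work surface. World frame = base frame: x ahead of the robot, y to its left, z up, the work surface at z = 0. Lengths are in mm, angles in rad, forces in N, time in s.
With the tool pointing down it reaches from about 275 to 750 mm from the base axis. Payload 10.2 kg.
Tool frame: the origin (TCP) lies between the finger pads; the fingertips stand 22 mm ahead of it and the grasp point (between the pads) lies 3 mm ahead of it (ctrl.nose_length is the distance from the TCP to the fingertips, in mm); z points along the fingers, y is the line along which they close (so a half turn about z gives the same grasp; the last joint's range is limited). The gripper opens to 85 mm and grips with 20 to 120 N. Pads are 22 mm wide; open, the fingers measure 114 mm over their backs; the gripper's body (76 mm by 85 mm) begins 54 mm behind the grasp point. The pads swing forward as they close: fully open they stand 13 mm farther back than shut.
Start: joints at [0.973, 0.313, 1.498, -0, 1.331, -0.223], TCP at [192.208, 488.556, 253.294] pointing down, gripper open.
Joint ranges: [-2.94, 2.94], [-0.97, 2.17], [0.19, 2.56], [-1.23, 4.37], [0.02, 3.11], [-2.88, 2.88]. Speed limits (rad/s): [2.39, 2.39, 3.01, 3.14, 3.14, 3.14].

### API

Orientations are given as a unit quaternion [w, x, y, z].
In Python, from rig import sense, imaging, ctrl gives the robot as it stands. The module is installed in compiled form; this text tells all that it offers.
- The arm moves only by the tool apply_moves, never from a script. Its argument "commands" is a list of rows, each a list of 5 numbers: the gripper command: -1 is fully open, 1 is shut, values between are in proportion, then the shift along the tool's x, y, z in mm, then the turn about the tool's z in degrees. A call has 1 to 20 rows; each row shifts and turns the commanded pose from where the row before left it, along the tool's axes as they then stand; what a row does not reach is not made up. A row lasts 1/8 s, in which the tool goes at most 62.5 mm and 10.7 degrees, less where a joint would pass 70% of its speed; a pose out of reach is approached as far as the arm can. A call is refused whole if a number of a shift passes 62.5 or a number of a turn 10.7, either way. A call with a gripper value outside its range is refused whole. The fingers move at their own pace and stop on an object; "newtons" is the grip in N (left out, the last holds). Time passes only in rows, so rows that do not move let the fingers close. It gives the time, the measured TCP pose, the force, the opening and the grip force at its end, in the units of the state.
- sense(): the state, without advancing time (a new reading comes with each control period).
- imaging.capture(name): name is "side" or "top"; returns the picture (400x640x3 uint8, blue, green, red); there is no depth.
- imaging.calibration(name): a dict with "camera_matrix" (3x3 intrinsics, pixels), "world_to_cam" (4x4, takes a point from world to camera coordinates). Camera axes: x right, y up, looking along -z (the intrinsics and any distortion apply to the point x, -y, -z); pixel columns grow to the right and rows downward; lengths in mm; the calibration is good to about 2 mm. A picture is of the moment at which its call begins. calibration takes no time and is no camera call.
- ctrl.finish_job(): hands the job in; it is judged then, once.
The state is a dict: "time_s": time; "joints": joint angles; "dq": joint speeds; "tau": joint torques, N m; "eef_pos": TCP position; "ee_rot": TCP orientation; "force": force on the tool from outside, world axes, zero at the start; "wrist_torque": the same for the moment, N m; "grip_width": opening from 0.0 (shut) to 1.0 (fully open); "grip_force": force on a finger pad.
Only numpy, scipy, OpenCV 4.12 (cv2) and the standard library are available. Lean on these libraries where they do the work, as an engineer would, in place of code of your own. Each camera call takes 0.05 s, during which the arm holds its last target. There are 200 camera calls.

### The job

Open the black clamshell case by its yellow tab, take the circuit board with the finned aluminium heat sink from the blue mat and set it down flat inside the case, heat sink up. Do not drop it in. Then close the lid fully.

Things in the scene. Friction and masses are not known exactly. Their poses are not given: they have to be found in the camera images.
- case_in (a point): Centre of the inner floor of the black clamshell case, 4 mm above the work surface. Case fixed to the bench; its x points from the front (tab) to the hinge, y along the hinge, z up. Lower shell 104 (x) x 128 (y) x 22 mm high, walls and floor 4 mm, inside 96 x 120 x 18 mm deep. The lid is a like shell, 22 mm high: shut, 36 mm of room inside.
- lid (a joint): Lid angle in rad: 0 shut, 1.57 upright, 1.9 at its stop; starts shut or slightly ajar. The hinge axis runs along the case's y, 52 mm from case_in along case +x and 18 mm above it. A stiff hinge, no latch: the lid stays where it is left and takes about 1 to 2 N at the tab to move.
- lid_tab (a point): Grip point of the yellow pull tab amid the lid's front: a flat bar 24 mm wide (along y, the hinge), 10 mm thick, standing 39 mm out. The point is mid-width, mid-thickness, 25 mm out from the lid's front, 129 mm from the hinge axis along the lid and 7 mm to its outer side; lid shut: 77 mm from case_in along case -x, 29 mm above the bench. Axes turn with the lid (shut: as the case's).
- driver_center (a point): Green circuit board, 64 (x) x 44 mm (y), 29 mm high, 90 g, with a silver finned heat sink 46 (x) x 30 mm (y) from 7 mm above its underside to the top, centred 3 mm to board -x. Point: mid-board, 14.5 mm above the underside; z up. On a 3 mm blue mat beside two unwanted green boards: one with a black block with yellow band, one with three blue cylinders.
Not all that is in view belongs to the job. Of the things that look like the part that bears case_in, the middle-sized one is meant.

How it is judged:
By the outcome, as a careful person would: the job done as asked, in the order asked, and still so for the second after the job is handed in, with the robot touching nothing.
It also fails if it takes over 62 s, if anything falls off the work surface, if the arm or the gripper's body presses on something with over 40 N, if the wrist force passes 120 N, or if a joint passes its speed limit or range.

## Working session

There is one attempt and no reset: what is moved stays moved. The work goes in short steps, Python scripts to look and compute and a tool call to move; the robot and the scene stay as the last step left them, time stands still between calls to the robot, and variables do not carry over. Pictures are saved under pics/ and viewed, at most 10 in all, crops included, and the job is handed in when it is done.

Besides the shell and the picture viewer there is one more tool, called after ">>>" as a command line: name --pt "numbers of a row" for each row, then --argument value for the rest. apply_moves: Moves the arm, as the interface text tells. Its arguments: {"type":"object","properties":{"commands":{"type":"array","items":{"type":"array","items":{"type":"number"}}},"newtons":{"type":"number"}},"required":["commands"]}

```bash
mkdir -p pics
python3 - <<'E'
from rig import sense, imaging, ctrl
import cv2
for n in("side","top"):
    cv2.imwrite(f"pics/{n}0.png",imaging.capture(n)); c=imaging.calibration(n); print(n,c)
print(sense(),ctrl.nose_length)
E
```

```text
side {'camera_matrix': array([[516.93900047,   0.        , 324.38507013],
       [  0.        , 516.93900047, 193.66002653],
       [  0.        ,   0.        ,   1.        ]]), 'world_to_cam': array([[ 9.37722783e-01, -3.47352672e-01, -4.70140915e-03,
        -4.81638636e+02],
       [ 2.13752610e-01,  5.66278368e-01,  7.96014216e-01,
        -1.73022995e+02],
       [-2.73835358e-01, -7.47445605e-01,  6.05259667e-01,
        -1.16042954e+03],
       [ 0.00000000e+00,  0.00000000e+00,  0.00000000e+00,
         1.00000000e+00]])}
top {'camera_matrix': array([[409.92430129,   0.        , 320.45999471],
       [  0.        , 409.92430129, 204.49605711],
       [  0.        ,   0.        ,   1.        ]]), 'world_to_cam': array([[-2.15426347e-02, -9.99750496e-01, -5.90432349e-03,
         5.71406220e+01],
       [ 9.83691933e-01, -2.22506709e-02,  1.78479941e-01,
        -4.99654959e+02],
       [-1.78566785e-01, -1.96310720e-03,  9.83925835e-01,
        -1.04321185e+03],
       [ 0.00000000e+00,  0.00000000e+00,  0.00000000e+00,
         1.00000000e+00]])}
{'time_s': 0.1, 'joints': array([ 9.72595809e-01,  3.13402238e-01,  1.49835543e+00, -2.34343968e-05,
        1.33102300e+00, -2.23434549e-01]), 'dq': array([-0.00066065, -0.00140293, -0.00288887,  0.00171297,  0.00187434,
       -0.00142815]), 'tau': array([ 5.20868227e-03, -4.12893355e+01, -2.60142052e+01, -3.91095045e-05,
        2.95239377e-03,  1.37261242e-07]), 'eef_pos': array([192.09139287, 488.3714106 , 252.79024191]), 'ee_rot': array([-2.26788058e-04,  1.86285557e-01,  9.82495465e-01, -5.49126043e-04]), 'force': array([ 0.10082681, -0.03326995,  0.54560083]), 'wrist_torque': array([-0.01718082,  0.04979458, -0.00788624]), 'grip_force': 0.0, 'grip_width': 1.0047788437282716} 22.0
```

View pics/top0.png

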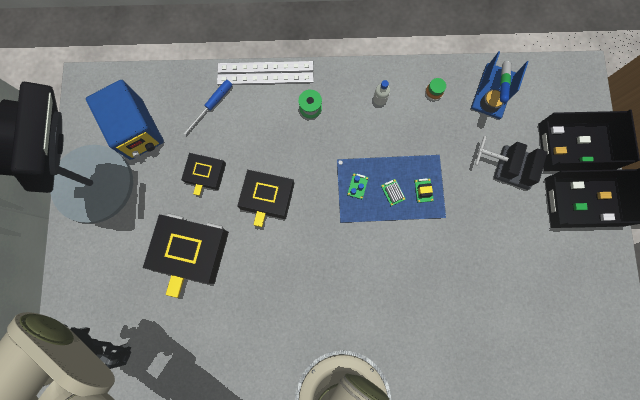

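View pics/side0.png

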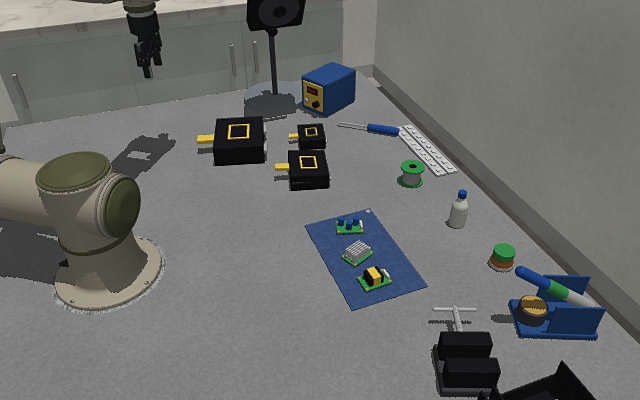

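The middle-sized case is at about top (266,195) / side (308,168), with its tab at top (260,219) / side (283,167). The heat-sink board is at top (393,192) / side (357,252).

```bash
cat > h.py <<'E'
import numpy as np, cv2
from rig import sense, imaging, ctrl
def cal(n):
    c=imaging.calibration(n); return c["camera_matrix"],c["world_to_cam"]
def ray(n,p):
    K,T=cal(n); d=np.linalg.inv(K)@[p[0],p[1],1]; d=T[:3,:3].T@(d*[1,-1,-1])
    return -T[:3,:3].T@T[:3,3], d/np.linalg.norm(d)
def plane(n,p,z):
    o,d=ray(n,p); return o+d*(z-o[2])/d[2]
def tri(ps,pt):
    A=[];b=[];R=[ray("side",ps),ray("top",pt)]
    for o,d in R:
        M=np.eye(3)-np.outer(d,d);A.append(M);b.append(M@o)
    x=np.linalg.solve(sum(A),sum(b))
    return x,[np.linalg.norm(np.cross(x-o,d)) for o,d in R]
def proj(n,X):
    K,T=cal(n); q=T[:3,:3]@X+T[:3,3]; q=K@(q*[1,-1,-1]); return q[:2]/q[2]
def blobs(im,lo,hi,box,amin=15):
    h=cv2.inRange(cv2.cvtColor(im,cv2.COLOR_BGR2HSV),lo,hi); m=np.zeros_like(h)
    x0,y0,x1,y1=box; m[y0:y1,x0:x1]=h[y0:y1,x0:x1]
    return [c for c in cv2.findContours(m,cv2.RETR_EXTERNAL,cv2.CHAIN_APPROX_NONE)[0] if cv2.contourArea(c)>=amin]
Y=((20,100,90),(35,255,255)); K_=((0,0,0),(180,255,60)); G=((45,90,40),(80,255,255)); S=((0,0,80),(180,60,255))
E
python3 - <<'E'
from h import *
np.set_printoptions(precision=1,suppress=True)
t=cv2.imread("pics/top0.png");s=cv2.imread("pics/side0.png")
for n,im,b1,b2 in(("top",t,(235,165,298,232),(380,176,407,209)),("side",s,(272,145,332,192),(338,236,376,268))):
    for nm,m,b in(("Y",Y,b1),("K",K_,b1),("G",G,b2),("S",S,b2)):
        for c in blobs(im,*m,b):
            mm=cv2.moments(c); print(n,nm,cv2.contourArea(c),mm["m10"]/mm["m00"],mm["m01"]/mm["m00"],cv2.boxPoints(cv2.minAreaRect(c)).tolist(), cv2.approxPolyDP(c,1.5,True)[:,0].tolist())
a=cv2.resize(t[160:235,235:300],None,fx=6,fy=6,interpolation=2)[:450];b=cv2.resize(t[172:212,375:412],None,fx=10,fy=10,interpolation=2)
c=cv2.resize(s[143:193,270:335],None,fx=6,fy=6,interpolation=2); 
o=np.zeros((600,800,3),np.uint8); o[:300,:390]=a[:300];o[300:600,:390]=c;o[:400,400:770]=b
cv2.imwrite("pics/crop0.png",o)
E
```

```text
top Y 116.5 259.0500715307582 218.78397711015737 [[252.82357788085938, 224.70591735839844], [256.4118347167969, 210.3529815673828], [265.3529968261719, 212.58827209472656], [261.7647399902344, 226.9412078857422]] [[257, 211], [253, 224], [262, 226], [265, 213]]
top Y 358.5 265.0506741050674 191.92375639237562 [[251.83526611328125, 197.7411651611328], [255.55291748046875, 181.0117645263672], [278.42352294921875, 186.09413146972656], [274.70587158203125, 202.8235321044922]] [[256, 182], [252, 197], [274, 202], [278, 186]]
top K 1875.0 266.0051555555555 193.97093333333333 [[236.8177032470703, 208.43862915039062], [245.4007110595703, 168.95669555664062], [294.59747314453125, 179.65164184570312], [286.01446533203125, 219.13357543945312]] [[248, 170], [238, 203], [240, 209], [254, 212], [259, 210], [267, 215], [285, 218], [293, 181]]
top G 47.5 389.64561403508765 196.0877192982456 [[380.6000671386719, 185.1999969482422], [392.6000671386719, 179.1999969482422], [403.0000915527344, 199.99998474121094], [391.0000915527344, 205.99998474121094]] [[381, 185], [391, 205], [403, 200], [398, 200], 
[... 946 characters left out ...]
], [290, 190], [328, 187], [329, 178], [323, 150], [312, 149], [325, 148], [325, 145], [298, 145], [298, 150]]
side G 77.0 358.4264069264069 258.95238095238096 [[341.0000305175781, 256.0], [372.4800720214844, 249.4868927001953], [375.0387878417969, 261.85406494140625], [343.5587463378906, 268.3671875]] [[373, 252], [370, 253], [370, 250], [365, 256], [355, 262], [355, 266], [350, 260], [341, 256], [355, 266]]
side S 323.5 356.57496136012367 250.70015455950542 [[342.02703857421875, 250.83782958984375], [362.3648681640625, 236.310791015625], [371.89190673828125, 249.64862060546875], [351.5540771484375, 264.1756591796875]] [[359, 240], [345, 249], [345, 255], [354, 262], [370, 249], [370, 247]]
```

View pics/crop0.png

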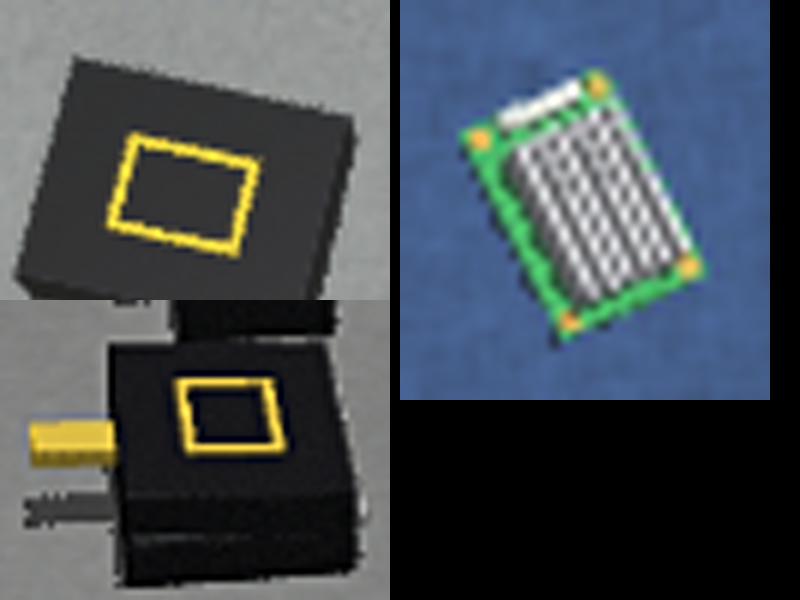

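Run:
```python
from h import *
np.set_printoptions(precision=1,suppress=True)
print("cams",ray("top",(0,0))[0],ray("side",(0,0))[0])
P=lambda n,s,t:print(n,*tri(s,t))
P("tipfar",(275,162.8),(253,225)); P("tipnear",(275.3,168.3),(262,227)); P("square ctr",(307.8,162),(265.05,191.9))
# square corners
for n,s,t in(("far-front",(299.2,156),(256,182)),):pass
for s in((299,156),(301,168),(317,167),(315,156)): print("sq side z44",plane("side",s,44))
for s in((256.3,181.8),(252.5,198),(274.8,202.8),(278.8,186.3)): print("sq top z44",plane("top",s,44))
for s in((247.5,169.3),(294,180),(285.5,219),(237,207)): print("lid top z44",plane("top",s,44))
P("hs ctr",(357.5,247.5),(394.3,191.5))
for s in((387,187.5),(396.8,183),(404,198),(393,202.5)): print("hs top z32",plane("top",s,32))
for s in((381.8,185),(394.3,179),(405.5,199.5),(391.8,206)): print("pcb top z6",plane("top",s,6))
```

```text
cams [ 306.5   44.  1116. ] [ 170.9 -936.7  837.8]
tipfar [451.1 225.2  42.8] [np.float64(0.8238980073603246), np.float64(0.8238980073603546)]
tipnear [445.3 201.7  41. ] [np.float64(0.6290546214506015), np.float64(0.629054621450603)]
square ctr [537.6 193.5  45.2] [np.float64(0.756930052231431), np.float64(0.7569300522314097)]
sq side z44 [524.  232.6  44. ]
sq side z44 [510.6 174.   44. ]
sq side z44 [552.8 163.2  44. ]
sq side z44 [566.  216.7  44. ]
sq top z44 [566.9 217.1  44. ]
sq top z44 [522.7 227.   44. ]
sq top z44 [508.3 167.5  44. ]
sq top z44 [553.1 156.7  44. ]
lid top z44 [602.1 241.2  44. ]
lid top z44 [569.5 115.8  44. ]
lid top z44 [464.1 139.3  44. ]
lid top z44 [499.3 268.   44. ]
hs ctr [ 535.7 -154.6   29.6] [np.float64(0.913607000545629), np.float64(0.9136070005456775)]
hs top z32 [ 545.8 -134.8   32. ]
hs top z32 [ 557.7 -162.    32. ]
hs top z32 [ 515.9 -179.1   32. ]
hs top z32 [ 504.2 -148.9   32. ]
pcb top z6 [ 559.  -125.1    6. ]
pcb top z6 [ 575.3 -160.6    6. ]
pcb top z6 [ 516.6 -188.3    6. ]
pcb top z6 [ 499.3 -149.7    6. ]
```

>>> apply_moves --pt "-0.2 0 0 0 -8.1" --pt "-0.2 -27 -17 8 0" --pt "-0.2 -27 -17 8 0" --pt "-0.2 -27 -17 8 0" --pt "-0.2 -27 -17 8 0" --pt "-0.2 -27 -17 8 0" --pt "-0.2 -27 -17 8 0" --pt "-0.2 -27 -17 8 0" --pt "-0.2 -27 -17 8 0" --pt "-0.2 -27 -17 8 0" --pt "-0.2 -27 -17 12 0" --pt "-0.2 -27 -17 12 0" --pt "-0.2 -27 -17 12 0" --pt "-0.2 0 0 0 0" --pt "-0.2 0 0 0 0" --newtons 30

```text
time_s: 1.98
eef_pos: [459.9, 215.5, 145.3]
ee_rot: [-0.0, 0.116, 0.993, 0.0]
force: [-0.1, -0.3, -0.2]
grip_width: 0.6
grip_force: 0.0
```

>>> apply_moves --pt "-0.2 -3.3 -4.6 15 0" --pt "-0.2 0 0 15 0" --pt "-0.2 0 0 15 0" --pt "-0.2 0 0 15 0" --pt "-0.2 0 0 15 0" --pt "-0.2 0 0 15 0" --pt "-0.2 0 0 15 0" --pt "-0.2 0 0 0 0" --pt "-0.2 0 0 0 0"

```text
time_s: 3.1
eef_pos: [462.7, 210.0, 40.6]
ee_rot: [0.0, 0.116, 0.993, 0.0]
force: [-0.1, 0.1, 0.0]
grip_width: 0.601
grip_force: 0.0
```

Run:
```python
from h import *
t=imaging.capture("top");s=imaging.capture("side")
o=np.zeros((480,800,3),np.uint8);o[:,:400]=cv2.resize(t[150:246,220:300],None,fx=5,fy=5);o[:,400:]=cv2.resize(s[110:206,255:335],None,fx=5,fy=5)
cv2.imwrite("pics/tab.png",o); print(sense()["eef_pos"],sense()["force"])
```

```text
[462.7032385  209.9911817   40.80223903] [ 0.02367739 -0.78807849  0.05540576]
```

View pics/tab.png

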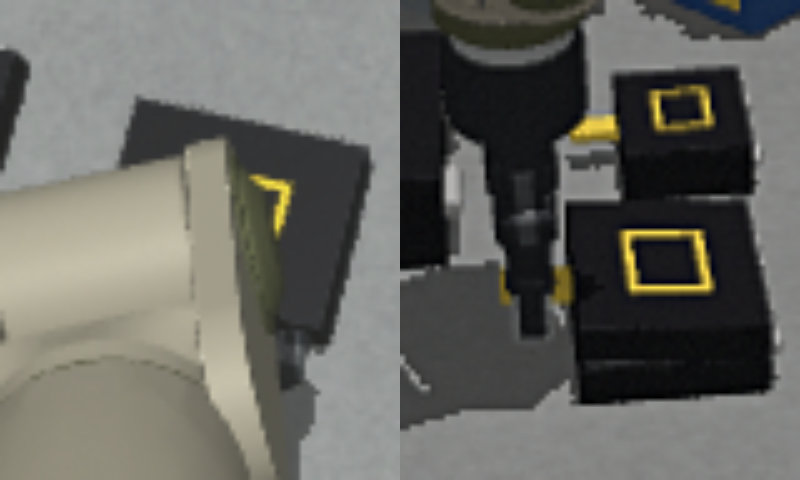

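The side half shows the near finger at about (530,290) across the tab, with yellow visible on both sides of it. The gripper straddles the tab, so I'll close.

>>> apply_moves --pt "1 0 0 0 0" --pt "1 0 0 0 0" --pt "1 0 0 0 0" --pt "1 0 0 0 0" --pt "1 0 0 0 0" --pt "1 0 0 0 0"

```text
time_s: 3.95
eef_pos: [462.7, 210.6, 40.6]
ee_rot: [0.001, 0.117, 0.993, 0.001]
force: [0.6, 5.3, 0.9]
grip_width: 0.271
grip_force: 32.9
```

Run:
```python
import numpy as np
th=np.linspace(.06,1.74,21);x=-129*np.cos(th)+7*np.sin(th);z=129*np.sin(th)+7*np.cos(th)
print([[1,round(-a,1),0,round(-b,1),0] for a,b in zip(np.diff(x),np.diff(z))])
```

```text
[[1, np.float64(-1.7), 0, np.float64(-10.7), 0], [1, np.float64(-2.6), 0, np.float64(-10.5), 0], [1, np.float64(-3.5), 0, np.float64(-10.3), 0], [1, np.float64(-4.3), 0, np.float64(-10.0), 0], [1, np.float64(-5.1), 0, np.float64(-9.6), 0], [1, np.float64(-5.9), 0, np.float64(-9.1), 0], [1, np.float64(-6.7), 0, np.float64(-8.6), 0], [1, np.float64(-7.3), 0, np.float64(-8.0), 0], [1, np.float64(-8.0), 0, np.float64(-7.3), 0], [1, np.float64(-8.6), 0, np.float64(-6.6), 0], [1, np.float64(-9.1), 0, np.float64(-5.9), 0], [1, np.float64(-9.6), 0, np.float64(-5.1), 0], [1, np.float64(-10.0), 0, np.float64(-4.3), 0], [1, np.float64(-10.3), 0, np.float64(-3.4), 0], [1, np.float64(-10.5), 0, np.float64(-2.6), 0], [1, np.float64(-10.7), 0, np.float64(-1.7), 0], [1, np.float64(-10.8), 0, np.float64(-0.8), 0], [1, np.float64(-10.8), 0, np.float64(0.1), 0], [1, np.float64(-10.8), 0, np.float64(1.1), 0], [1, np.float64(-10.7), 0, np.float64(2.0), 0]]
```

>>> apply_moves --pt "1 -1.7 0 -10.7 0" --pt "1 -2.6 0 -10.5 0" --pt "1 -3.5 0 -10.3 0" --pt "1 -4.3 0 -10 0" --pt "1 -5.1 0 -9.6 0" --pt "1 -5.9 0 -9.1 0" --pt "1 -6.7 0 -8.6 0" --pt "1 -7.3 0 -8 0" --pt "1 -8 0 -7.3 0" --pt "1 0 0 0 0"

```text
time_s: 5.2
eef_pos: [506.5, 200.0, 124.5]
ee_rot: [0.0, 0.117, 0.993, 0.001]
force: [1.7, 4.9, -0.2]
grip_width: 0.276
grip_force: 34.0
```

>>> apply_moves --pt "1 -8.6 0 -6.6 0" --pt "1 -9.1 0 -5.9 0" --pt "1 -9.6 0 -5.1 0" --pt "1 -10 0 -4.3 0" --pt "1 -10.3 0 -3.4 0" --pt "1 -10.5 0 -2.6 0" --pt "1 -10.7 0 -1.7 0" --pt "1 -10.8 0 -0.8 0" --pt "1 -10.8 0 0.1 0" --pt "1 -10.8 0 1.1 0" --pt "1 -10.7 0 2 0" --pt "1 0 0 0 0"

```text
time_s: 6.7
eef_pos: [615.9, 173.4, 151.3]
ee_rot: [0.0, 0.117, 0.993, 0.0]
force: [0.7, 4.7, -3.0]
grip_width: 0.275
grip_force: 36.2
```

Run:
```python
from h import *
t=imaging.capture("top");s=imaging.capture("side")
o=np.zeros((480,800,3),np.uint8);o[:,:400]=cv2.resize(t[140:236,220:300],None,fx=5,fy=5);o[:,400:]=cv2.resize(s[90:210,255:355],None,fx=4,fy=4)
cv2.imwrite("pics/open.png",o)
```

```text
(no output)
```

View pics/open.png

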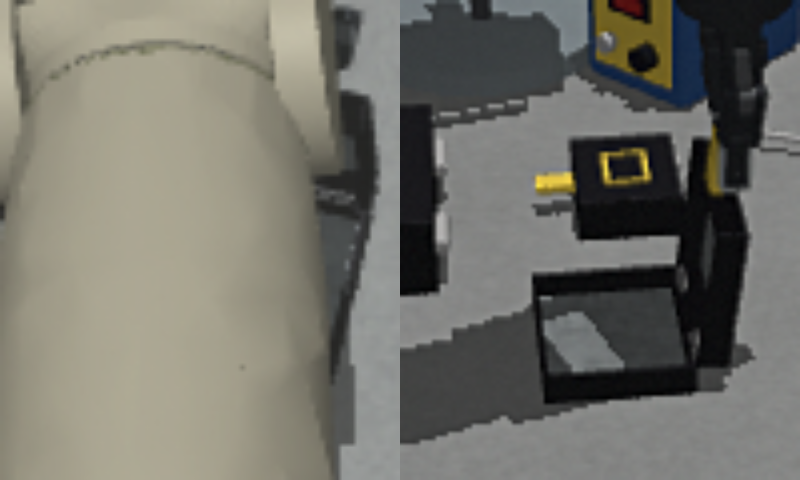

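The lid stands slightly past upright and the fingers are still on the tab at about (725,160). I'll release, rise and go to the board.

>>> apply_moves --pt "-0.2 0 0 0 0" --pt "-0.2 0 0 0 0" --pt "-0.2 0 0 0 0" --pt "-0.2 0 0 -15 0" --pt "-0.2 0 0 -20 0" --pt "-0.2 0 0 -25 0" --pt "-0.2 0.3 -30.8 0 0" --pt "-0.2 0.3 -30.8 0 0" --pt "-0.2 0.3 -30.8 0 0" --pt "-0.2 0.3 -30.8 0 0" --pt "-0.2 0.3 -30.8 0 0" --pt "-0.2 0.3 -30.8 0 0" --pt "-0.2 0.3 -30.8 0 0" --pt "-0.2 0.3 -30.8 0 0" --pt "-0.2 0.3 -30.8 0 0" --pt "-0.2 0.3 -30.8 0 0" --pt "-0.2 0.3 -30.8 0 0"

```text
time_s: 8.93
eef_pos: [533.4, -156.4, 212.9]
ee_rot: [0.001, 0.116, 0.993, -0.0]
force: [-0.4, 0.1, -0.2]
grip_width: 0.599
grip_force: 0.0
```

>>> apply_moves --pt "-0.2 0 0 25 -9.2" --pt "-0.2 0 0 25 -9.2" --pt "-0.2 0 0 25 -9.2" --pt "-0.2 0 0 25 -9.2" --pt "-0.2 0 0 0 0" --pt "-0.2 0 0 0 0"

```text
time_s: 9.68
eef_pos: [534.2, -155.6, 113.2]
ee_rot: [0.001, -0.202, 0.979, -0.001]
force: [0.5, -0.1, 0.3]
grip_width: 0.6
grip_force: 0.0
```

Run:
```python
from h import *
t=imaging.capture("top");s=imaging.capture("side")
o=np.zeros((480,800,3),np.uint8);o[:,:400]=cv2.resize(t[140:236,340:420],None,fx=5,fy=5);o[:,400:]=cv2.resize(s[190:286,310:390],None,fx=5,fy=5)
cv2.imwrite("pics/brd.png",o); z=sense();print(z["eef_pos"],z["ee_rot"],z["joints"])
```

```text
[ 534.13508682 -155.53595042  113.06883584] [ 8.99936840e-04 -2.02125805e-01  9.79358835e-01 -7.87807622e-04] [-4.93940471e-01  5.25610774e-01  1.57515183e+00 -5.99346506e-05
  1.03843851e+00 -2.47176282e+00]
```

View pics/brd.png

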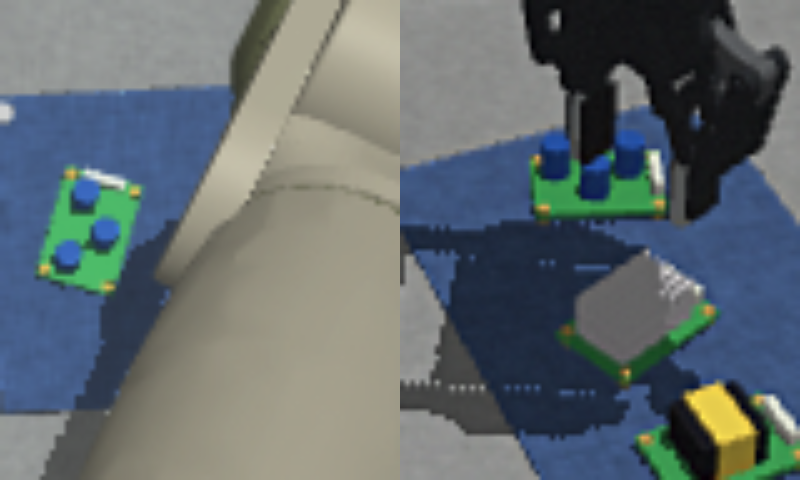

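The fingers line up with the sink at side crop (640,310), and both neighbouring boards are clear. I'll descend and grip.

>>> apply_moves --pt "-0.2 0 0 15 0" --pt "-0.2 0 0 15 0" --pt "-0.2 0 0 15 0" --pt "-0.2 0 0 15 0" --pt "-0.2 0 0 10 0" --pt "-0.2 0 0 7 0" --pt "-0.2 0 0 0 0" --pt "0.6 0 0 0 0" --pt "0.6 0 0 0 0" --pt "0.6 0 0 0 0" --pt "0.6 0 0 0 0" --pt "0.6 0 0 0 0" --pt "0.6 0 0 0 0" --newtons 35

```text
time_s: 11.4
eef_pos: [533.9, -155.4, 35.2]
ee_rot: [0.0, -0.203, 0.979, -0.0]
force: [-0.4, -0.3, 6.2]
grip_width: 0.342
grip_force: 36.5
```

>>> apply_moves --pt "0.6 0 0 -6 0" --pt "0.6 0 0 -14 0" --pt "0.6 0 0 -20 0" --pt "0.6 0 0 -20 0" --pt "0.6 0 0 -20 0" --pt "0.6 0 0 -20 0" --pt "0.6 0 0 -20 0" --pt "0.6 0 0 0 9.2" --pt "0.6 0 0 0 9.2" --pt "0.6 0 0 0 9.2" --pt "0.6 0 0 0 9.2" --pt "0.6 0 0 0 0"

```text
time_s: 12.9
eef_pos: [533.5, -155.2, 155.2]
ee_rot: [0.0, 0.116, 0.993, -0.0]
force: [-0.2, 0.3, -0.5]
grip_width: 0.339
grip_force: 35.8
```

>>> apply_moves --pt "0.6 6.8 28.3 0 0" --pt "0.6 6.8 28.3 0 0" --pt "0.6 6.8 28.3 0 0" --pt "0.6 6.8 28.3 0 0" --pt "0.6 6.8 28.3 0 0" --pt "0.6 6.8 28.3 0 0" --pt "0.6 6.8 28.3 0 0" --pt "0.6 6.8 28.3 0 0" --pt "0.6 6.8 28.3 0 0" --pt "0.6 6.8 28.3 0 0" --pt "0.6 6.8 28.3 0 0" --pt "0.6 6.8 28.3 0 0" --pt "0.6 0 0 0 0"

```text
time_s: 14.52
eef_pos: [532.4, 195.4, 154.9]
ee_rot: [0.0, 0.114, 0.994, 0.0]
force: [0.7, 0.2, -0.6]
grip_width: 0.343
grip_force: 35.7
```

Run:
```python
from h import *
t=imaging.capture("top");s=imaging.capture("side")
o=np.zeros((480,800,3),np.uint8);o[:,:400]=cv2.resize(t[140:236,220:300],None,fx=5,fy=5);o[:,400:]=cv2.resize(s[85:205,255:355],None,fx=4,fy=4)
cv2.imwrite("pics/over.png",o); z=sense();print(z["eef_pos"],z["ee_rot"],z["force"])
```

```text
[532.64999414 193.72164344 154.74195105] [ 1.02322289e-05  1.15242834e-01  9.93337341e-01 -1.30172393e-04] [-0.34869339  0.65452122 -0.80935713]
```

View pics/over.png

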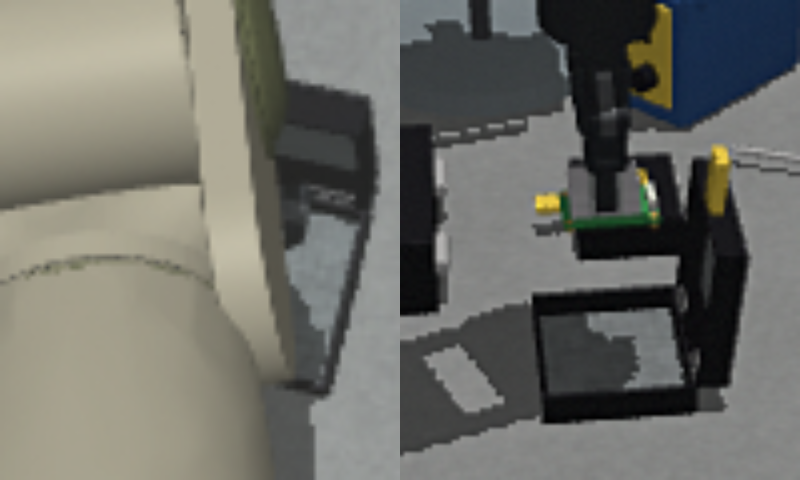

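The board hangs level at crop (610,205), clear of the lid, above the open shell. I'll lower it.

>>> apply_moves --pt "0.6 0 0 15 0" --pt "0.6 0 0 20 0" --pt "0.6 0 0 20 0" --pt "0.6 0 0 20 0" --pt "0.6 0 0 15 0" --pt "0.6 0 0 12 0" --pt "0.6 0 0 8 0" --pt "0.6 0 0 5 0" --pt "0.6 0 0 1.5 0" --pt "0.6 0 0 0 0" --pt "0.6 0 0 0 0"

```text
time_s: 16.0
eef_pos: [532.9, 194.1, 38.4]
ee_rot: [0.0, 0.116, 0.993, 0.0]
force: [-0.8, 0.9, -0.2]
grip_width: 0.341
grip_force: 35.7
```

>>> apply_moves --pt "0.6 0 0 1 0" --pt "0.6 0 0 0.8 0" --pt "0.6 0 0 0 0" --pt "0.6 0 0 0 0"

```text
time_s: 16.5
eef_pos: [532.7, 194.0, 36.3]
ee_rot: [-0.0, 0.116, 0.993, -0.0]
force: [-0.0, -1.3, -0.9]
grip_width: 0.342
grip_force: 35.7
```

>>> apply_moves --pt "0.6 0 0 0.5 0" --pt "0.6 0 0 0 0" --pt "0.6 0 0 0 0"

```text
time_s: 16.88
eef_pos: [532.7, 194.0, 36.2]
ee_rot: [0.0, 0.116, 0.993, -0.0]
force: [-2.9, -1.0, 4.8]
grip_width: 0.341
grip_force: 36.5
```

Contact is felt at 4.8 N, so I'll release and rise.

>>> apply_moves --pt "0.1 0 0 0 0" --pt "-0.1 0 0 0 0" --pt "-0.1 0 0 0 0" --pt "-0.1 0 0 0 0" --pt "-0.1 0 0 -5 0" --pt "-0.1 0 0 -10 0" --pt "-0.1 0 0 -20 0" --pt "-0.1 0 0 -25 0" --pt "-0.1 0 0 -30 0" --pt "-0.1 0 0 -30 0" --pt "-0.1 0 0 -30 0" --pt "-0.1 10 -45 -20 0" --pt "-0.1 10 -45 0 0" --pt "-0.1 10 -45 0 0" --pt "-0.1 10 -45 0 0" --pt "-0.1 0 0 0 0"

```text
time_s: 18.88
eef_pos: [451.4, 26.4, 206.7]
ee_rot: [0.001, 0.118, 0.993, -0.0]
force: [-0.2, 0.5, 0.7]
grip_width: 0.548
grip_force: 0.0
```

Run:
```python
from h import *
t=imaging.capture("top");s=imaging.capture("side")
o=np.zeros((480,800,3),np.uint8);o[:,:400]=cv2.resize(t[140:236,220:300],None,fx=5,fy=5);o[:,400:]=cv2.resize(s[85:205,255:355],None,fx=4,fy=4)
cv2.imwrite("pics/placed.png",o); z=sense();print(z["eef_pos"],z["ee_rot"],z["force"])
```

```text
[452.36833972  28.12616685 206.49461187] [6.30583897e-04 1.16866809e-01 9.93147395e-01 5.95185547e-05] [ 0.24732513  0.24434575 -0.16910046]
```

View pics/placed.png

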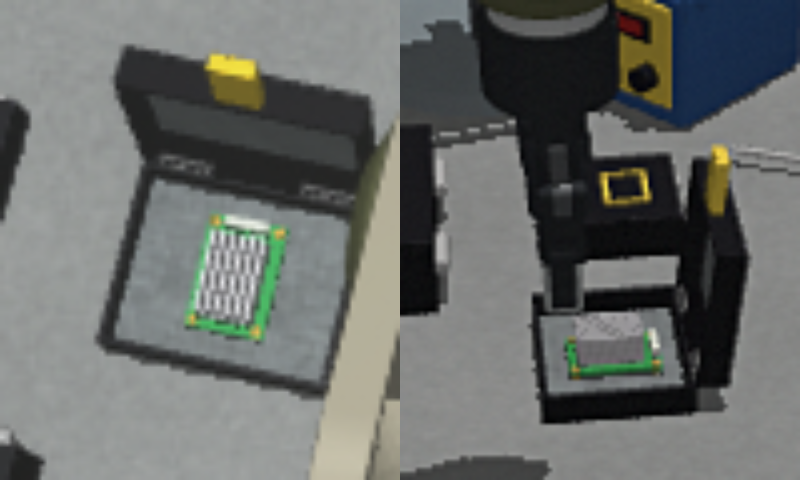

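The board lies flat inside at top crop (237,277), heat sink up, clear of all walls. The lid tab is at (235,80). I'll regrip the tab.

>>> apply_moves --pt "-0.2 -20.9 29.9 -1 0" --pt "-0.2 -20.9 29.9 -1 0" --pt "-0.2 -20.9 29.9 -1 0" --pt "-0.2 -20.9 29.9 -1 0" --pt "-0.2 -20.9 29.9 -1 0" --pt "-0.2 -20.9 29.9 0 0" --pt "-0.2 0 0 0 0" --pt "-0.2 0 0 0 0"

```text
time_s: 19.98
eef_pos: [615.2, 174.3, 210.6]
ee_rot: [-0.0, 0.116, 0.993, -0.0]
force: [0.4, 1.2, -0.1]
grip_width: 0.599
grip_force: 0.0
```

>>> apply_moves --pt "-0.2 -0.5 -1 15 0" --pt "-0.2 0 0 15 0" --pt "-0.2 0 0 15 0" --pt "-0.2 0 0 14 0" --pt "-0.2 0 0 0 0" --pt "1 0 0 0 0" --pt "1 0 0 0 0" --pt "1 0 0 0 0" --pt "1 0 0 0 0" --pt "1 0 0 0 0" --pt "1 0 0 0 0" --newtons 30

```text
time_s: 21.35
eef_pos: [616.4, 173.3, 152.6]
ee_rot: [0.001, 0.116, 0.993, 0.001]
force: [1.9, 4.5, 1.3]
grip_width: 0.272
grip_force: 31.1
```

>>> apply_moves --pt "1 10.7 0 -2 0" --pt "1 10.8 0 -1.1 0" --pt "1 10.8 0 -0.1 0" --pt "1 10.8 0 0.8 0" --pt "1 10.7 0 1.7 0" --pt "1 10.5 0 2.6 0" --pt "1 10.3 0 3.4 0" --pt "1 10 0 4.3 0" --pt "1 9.6 0 5.1 0" --pt "1 9.1 0 5.9 0" --pt "1 8.6 0 6.6 0" --pt "1 0 0 0 0"

```text
time_s: 22.85
eef_pos: [507.2, 199.7, 125.5]
ee_rot: [0.001, 0.116, 0.993, 0.001]
force: [-1.2, 8.1, 4.2]
grip_width: 0.275
grip_force: 29.6
```

>>> apply_moves --pt "1 8 0 7.3 0" --pt "1 7.3 0 8 0" --pt "1 6.7 0 8.6 0" --pt "1 5.9 0 9.1 0" --pt "1 5.1 0 9.6 0" --pt "1 4.3 0 10 0" --pt "1 3.5 0 10.3 0" --pt "1 2.6 0 10.5 0" --pt "1 1.7 0 10.7 0" --pt "1 0 0 0 0" --pt "1 0 0 0 0"

```text
time_s: 24.22
eef_pos: [464.0, 210.1, 41.2]
ee_rot: [0.001, 0.117, 0.993, 0.001]
force: [1.4, 10.9, -1.0]
grip_width: 0.269
grip_force: 29.4
```

Now the last few millimetres while gripped, watching the force.

>>> apply_moves --pt "1 0.3 0 4 0" --pt "1 0 0 2 0" --pt "1 0 0 1.5 0" --pt "1 0 0 0 0"

```text
time_s: 24.72
eef_pos: [463.8, 210.3, 35.5]
ee_rot: [0.002, 0.117, 0.993, 0.001]
force: [-7.1, 7.8, 22.6]
grip_width: 0.273
grip_force: 32.2
```

>>> apply_moves --pt "-0.2 0 0 0 0" --pt "-0.2 0 0 0 0" --pt "-0.2 0 0 0 0" --pt "-0.2 0 0 -15 0" --pt "-0.2 0 0 -20 0" --pt "1 0 0 -15 0" --pt "1 0 0 0 0" --pt "1 0 0 0 0" --pt "1 0 0 0 0" --pt "1 0 0 0 0" --pt "1 0 0 10 0" --pt "1 0 0 8 0" --pt "1 0 0 5 0" --pt "1 0 0 3 0" --pt "1 0 0 0 0"

```text
time_s: 26.6
eef_pos: [462.8, 208.9, 56.8]
ee_rot: [-0.0, 0.116, 0.993, -0.0]
force: [-0.3, -0.3, 0.8]
grip_width: -0.003
grip_force: 0.0
```

>>> apply_moves --pt "1 0 0 1 0" --pt "1 0 0 1 0" --pt "1 0 0 1 0" --pt "1 0 0 0 0"

```text
time_s: 27.1
eef_pos: [463.1, 209.1, 55.6]
ee_rot: [0.0, 0.116, 0.993, 0.0]
force: [-6.1, -1.4, 19.3]
grip_width: 0.001
grip_force: 9.2
```

The tab top bears 19 N at about z 34, which is its height when shut. I'll back off and check.

>>> apply_moves --pt "1 0 0 -10 0" --pt "1 0 0 -30 0" --pt "1 0 0 -40 0" --pt "1 0 0 -40 0" --pt "1 30 -20 -20 0" --pt "1 10 -50 0 0" --pt "1 10 -50 0 0" --pt "1 10 -50 0 0" --pt "1 0 -40 0 0" --pt "1 0 0 0 0"

```text
time_s: 28.35
eef_pos: [355.7, 16.9, 194.4]
ee_rot: [0.0, 0.118, 0.993, -0.0]
force: [0.4, 0.4, 0.2]
grip_width: 0.002
grip_force: 0.0
```

Run:
```python
from h import *
t=imaging.capture("top");s=imaging.capture("side")
o=np.zeros((480,800,3),np.uint8);o[:,:400]=cv2.resize(t[150:246,220:300],None,fx=5,fy=5);o[:,400:]=cv2.resize(s[110:206,255:335],None,fx=5,fy=5)
cv2.imwrite("pics/shut.png",o); z=sense();print(z["eef_pos"],z["force"])
```

```text
[356.05290506  18.62431836 194.22741394] [-0.29643781  0.74471467  0.38620207]
```

View pics/shut.png

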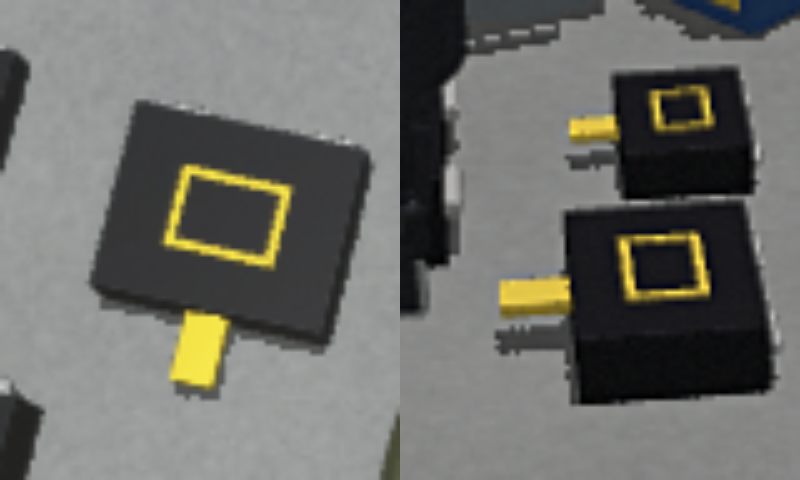

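The lid is fully shut: the gap line seen before on the side face, around (670,365), is gone, and the gripper is clear.

```bash
python3 -c "
from rig import ctrl
print(ctrl.finish_job())"
```

```text
the job is handed in; nothing more can be done
None
```

The circuit board with the finned heat sink was set down flat inside the middle-sized black case, heat sink up, the lid was closed fully, and the job was handed in at about 28 s of the 62 s allowed.

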